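# Free the tray stop, peel the empty tray off the stack and show it

## Robot

A 6-joint arm with a two-finger parallel gripper is mounted at the origin on a cart in front of the work surface, level with it; the furniture and walls round the work are solid. World frame = base frame: x ahead of the robot, y to its left, z up, the work surface at z = 0. Lengths are in m, angles in degrees, forces in N, time in s.
With the tool pointing down it reaches from about 0.35 to 0.775 m from the base axis. Payload 5.5 kg.
Tool frame: the origin (TCP) lies midway between the tips of the shut fingers; the grasp point (between the pads) lies 19 mm behind it; z points along the fingers, y is the line along which they close (so a half turn about z gives the same grasp; the last joint's range is limited). The gripper opens to 85 mm and grips with 20 to 120 N. Pads are 22 mm wide; open, the fingers measure 114 mm over their backs; the gripper's body (76 mm by 85 mm) begins 54 mm behind the grasp point. The pads swing forward as they close: fully open they stand 13 mm farther back than shut.
Start: joints at [-73.316, 17.945, 2.641, 74.691, 0, 82.002], TCP at [0.24, -0.523, 0.231] pointing down, gripper open.
Joint ranges: [-158.12, 158.12], [-49.38, 96.58], [-58.88, 72.47], [-126.05, 133.96], [-84.25, 85.87], [-180, 180]. Speed limits (degrees/s): [147.25, 147.25, 180, 180, 180, 180].

## Interface

Orientations are given as [roll, pitch, yaw] about the fixed x, y, z axes, in that order (R = Rz(yaw) Ry(pitch) Rx(roll)).
In Python, from cell import r gives the robot as it stands. The module is installed in compiled form; this text tells all that it offers.
- The arm moves only by the tool drive_tool, never from a script. Its argument "increments" is a list of rows, each a list of 2 entries, a list of its own where there are three numbers: the shift along the tool's x, y, z in m, then the turn about the tool's z in degrees. A call has 1 to 5 rows; each row shifts and turns the commanded pose from where the row before left it, along the tool's axes as they then stand; what a row does not reach is not made up. A row lasts 1/8 s, in which the tool goes at most 62.5 mm and 10.7 degrees, less where a joint would pass 70% of its speed; a pose out of reach is approached as far as the arm can. A call with a gripper value outside its range is refused whole. "gripper" is the closure in counts, from 0 (fully open) to 255 (shut), set as the call begins (left out, the last holds). The fingers move at their own pace and stop on an object; "grip_force" is the grip in N (left out, the last holds). Time passes only in rows, so rows that do not move let the fingers close. It gives the time, the measured TCP pose, the force, the opening and the grip force at its end, in the units of the state.
- r.get_state(): the state, without advancing time (a new reading comes with each control period).
- r.get_image(name): name is "side" or "top" or "wrist"; returns a dict with "frame" (400x640x3 uint8, blue, green, red), "fx", "fy", "cx", "cy" (pixels), "R" (3x3) and "t" (3): a world point X has camera coordinates R X + t. Camera axes: x right, y down, z forward; pixel columns grow to the right and rows downward; lengths in m; the calibration is good to about 2 mm. A picture is of the moment at which its call begins. There is no depth.
- r.hand_in(): hands the job in; it is judged then, once.
The state is a dict: "t": time; "qpos": joint angles; "qd": joint speeds; "joint_torque": joint torques, N m; "position": TCP position; "ee_rot": TCP orientation; "ft_force": force on the tool from outside, world axes, zero at the start; "ft_torque": the same for the moment, N m; "opening": finger opening in m; "grasp_force": force on a finger pad.
Only numpy, scipy, OpenCV 4.12 (cv2) and the standard library are available. Lean on these libraries where they do the work, as an engineer would, in place of code of your own. Each camera call takes 0.05 s, during which the arm holds its last target. There are 200 camera calls.

## Task

The top tray in the tray holder is empty and sticks to the full tray nested under it. Unlock the holder's end stop by turning its T-knob a quarter turn anticlockwise and slide the stop fully back off the stack; then peel off only the top tray by lifting its free corner (far left, the corner without a metal angle) first, while the opposite corner is still seated, so that the full tray stays down in the holder, and leave the bottle and the tin behind as they stand. Finish while holding the empty tray in the gripper, still, at least a hand's breadth above the stack and tipped about 30 degrees, far edge up and pockets towards the front of the bench, so that the operator can see that no part was left in it.

Things in the scene. Friction and masses are not known exactly. Their poses are not given: they have to be found in the camera images.
- tray_holder: Aluminium tray holder fixed to the bench, plate 124 (x) x 170 (y) x 8 mm with a 90 mm wide tail to y = -185 mm. Origin on the bench under the stack's centre; x to the far side, y to the left, away from the stop. Three black formed trays lie nested in it, rim on rim, rim tops at z = 29, 40, 51 mm. Steel corner angles up to z = 40 mm, all outside the trays, at three corners; none far left (+x, +y).
- top_tray: Empty black tray, 105 (x) x 150 (y) x 21 mm, about 70 g, seated at holder (0, 0, 30 mm); origin under its floor's centre, axes as the holder's. Four snaps under its short (y end) sides, at x = -31 and 31 mm, hold it to the tray below: each lets go at about 1 N within 5 mm of lift, one after the other if a corner is tipped up. Lifted level, all four pull at once and may bring the full tray up.
- lower_tray: The full tray: same shape as top_tray, with six square steel-cased parts, 0.38 kg together, loose in the holder; origin under the centre of its floor, at holder (0, 0, 19 mm). It must stay there.
- rim_grip (a point): Point on top of the far (+x) long rim of top_tray near its free corner: (47.5, 50, 21 mm) in the tray's frame. The rim runs along the tray's y, is 10 mm wide (x) and 11 mm high with straight sides; pinch it across from above, fingertips about 7 mm below its top (the next rim starts 11 mm below). Inside it the tray is open, with low ribs 14 mm below the rim's top.
- lift_corner (a point): Point on top of the rim of top_tray at its free far left corner, 5 mm in from both outer faces: (47.5, 70, 21 mm) in the tray's frame.
- opposite_corner (a point): The same at the near right corner, at the other end of the diagonal, of top_tray: (-47.5, -70, 21 mm).
- knob_grip (a point): On the axis of the black T-knob on the stop, at the height to grip it, 69.5 mm above the bench; moves with the stop. The knob's bar is 40 mm long (the point's x axis), 11 mm wide (y), from 59 to 78 mm above the bench, all else there being below 61 mm. With the stop home the axis is at holder (0, -120 mm).
- lock_knob (a joint): Angle of the T-knob, rad, growing anticlockwise seen from above. 0 = locked, bar across the slide (along the holder's x); 1.57 = end of its travel, bar along the slide (holder's y). The stop is free above about 1.3. The knob stays where it is left and takes 0.05 N m to turn. It starts between 0 and 0.15.
- tray_stop (a joint): Travel of the end stop, m: 0 = home, its 40 mm wide lip reaching 12 mm over the right end of the top tray's rim, 1.5 mm above it (lip top 56.5 mm above the bench); 0.036 = fully back, towards the holder's -y. Locked it has about 5 mm of play; free it slides against about 1.5 N and stays. It can be drawn back by the T-knob.
- flux_bottle: White bottle, 34 mm across, 87 mm high, standing behind the board vise; bystander. Origin under its centre.
- tip_tin: Round tin with a yellow lid, 42 mm across, 25 mm high; bystander. Origin under its centre.

How it is judged:
By the outcome, as a careful person would: the job done as asked, in the order asked, and still so for the second after the job is handed in, while the arm keeps its last pose, push and grip.
It also fails if it takes over 51 s, if anything falls off the work surface, if the arm or the gripper's body presses on something with over 40 N, if the wrist force passes 120 N, or if a joint passes its speed limit or range.

## Working session

There is one attempt and no reset: what is moved stays moved. The work goes in short steps, Python scripts to look and compute and a tool call to move; the robot and the scene stay as the last step left them, time stands still between calls to the robot, and variables do not carry over. Pictures are saved under pics/ and viewed, at most 10 in all, crops included, and the job is handed in when it is done.

Besides the shell and the picture viewer there is one more tool, called after "Request:" by a JSON object that holds its "name" and its "arguments". drive_tool: Moves the arm, as the interface text tells. Its arguments: {"type":"object","properties":{"increments":{"type":"array"},"gripper":{"type":"number"},"grip_force":{"type":"number"}},"required":["increments"]}

```bash
mkdir -p pics; python3 - <<'E'
from cell import r
import cv2,numpy as np
s=r.get_state(); print(s['t'],s['position'],s['ee_rot'],s['ft_force'],s['opening'])
for n in ['top','side']:
    im=r.get_image(n); cv2.imwrite(f'pics/{n}0.png',im['frame']); np.savez(f'pics/{n}0.npz',**im)
    C=-np.array(im['R']).T@np.array(im['t']); print(n,im['fx'],im['cx'],im['cy'],C,np.round(im['R'],3).tolist())
E
```

```text
0.0 [ 0.23995683 -0.5219748   0.23038322] [-1.79894820e+02 -1.36419413e-02  2.46821511e+01] [-0.03632819  0.11799575 -0.07865537] 0.08590327432807805
top 517.2988881973454 315.9698729335926 196.8932385617127 [ 0.41636738 -0.13346823  1.10923332] [[-0.024, -1.0, -0.005], [-0.99, 0.025, -0.138], [0.138, 0.002, -0.99]]
side 465.6760109515596 317.2637848584197 197.15179485926163 [0.58783712 0.60345148 0.4694546 ] [[-0.999, 0.042, -0.027], [0.043, 0.456, -0.889], [-0.025, -0.889, -0.457]]
```

View pics/top0.png

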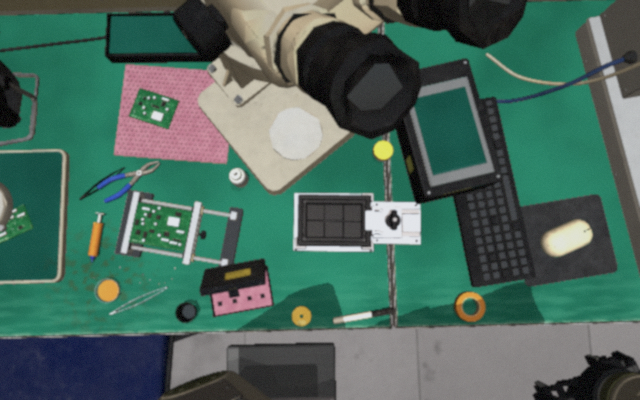

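View pics/side0.png

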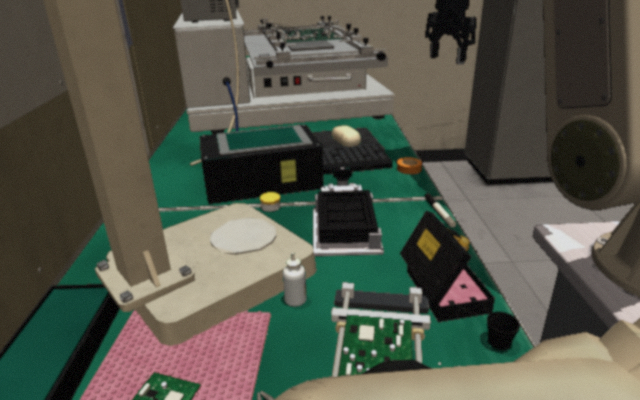

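Top view: tray holder at about (297–372, 193–250), T-knob at (393, 219), bottle at (237, 176), tin at (383, 150), and a microscope overhead on the far side. I'll zoom in for corners.

```bash
cat > h.py <<'E'
import numpy as np,cv2
def load(n): return dict(np.load(f'pics/{n}.npz'))
def back(im,u,v,z):
    R,t=im['R'],im['t']; C=-R.T@t
    d=R.T@np.array([(u-im['cx'])/im['fx'],(v-im['cy'])/im['fy'],1]); return C+d*(z-C[2])/d[2]
def proj(im,X):
    c=np.asarray(X)@im['R'].T+im['t']; return np.c_[c[:,0]/c[:,2]*im['fx']+im['cx'],c[:,1]/c[:,2]*im['fy']+im['cy']]
E
python3 - <<'E'
from h import *
im=load('top0'); f=im['frame']
cv2.imwrite('pics/topc.png',cv2.resize(f[180:262,285:430],None,fx=5,fy=5,interpolation=cv2.INTER_CUBIC))
for n,u,v,z in [('knob',393,219,.078),('bottle',237,174,.087),('tin',383,150,.025)]: print(n,back(im,u,v,z))
im=load('side0')
print('microscope lens? n/a')
E
```

```text
knob [ 0.51184137 -0.28420578  0.078     ]
bottle [0.60937201 0.02617876 0.087     ]
tin [ 0.66548694 -0.27716602  0.025     ]
microscope lens? n/a
```

View pics/topc.png

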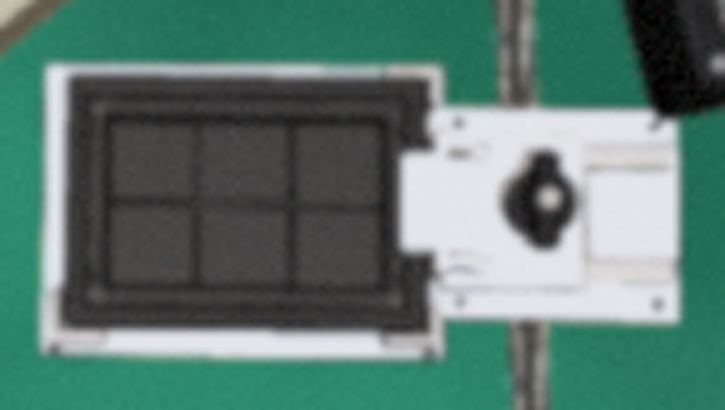

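```bash
python3 - <<'E'
from h import *
from scipy.optimize import least_squares
im=load('top0')
px=np.array([(45,65),(443,66),(443,357),(41,353),(681,110),(680,322),(71,77),(63,326),(432,330),(430,80)])/5+[285,180]-.4
H=np.array([(62,85,8),(62,-85,8),(-62,-85,8),(-62,85,8),(45,-185,8),(-45,-185,8),(52.5,75,51),(-52.5,75,51),(-52.5,-75,51),(52.5,-75,51)])/1e3
def W(p,H):
    c,s=np.cos(p[2]),np.sin(p[2]); return np.c_[c*H[:,0]-s*H[:,1]+p[0],s*H[:,0]+c*H[:,1]+p[1],H[:,2]]
s=least_squares(lambda p:(proj(im,W(p,H))-px).ravel(),[.5,-.16,0])
print(s.x,np.degrees(s.x[2]),s.fun.reshape(-1,2).round(1).tolist())
for n,q in [('knob',(0,-.12,.0695)),('rim',(.0475,.05,.051)),('corner',(.0475,.07,.051))]: print(n,W(s.x,np.array([q])))
kn=np.array([(545,200)])/5+[285,180]-.4; print(back(im,*kn[0],.078))
# side view check
i2=load('side0'); print(proj(i2,W(s.x,H[6:])).round())
E
```

```text
[ 0.51563281 -0.16746129 -0.03553585] -2.036053963527386 [[0.7, -0.0], [0.1, 0.6], [0.3, 0.3], [0.5, 0.2], [-0.8, 0.1], [0.1, -0.2], [-0.7, -0.9], [0.0, 0.3], [-0.2, 0.3], [0.1, -0.7]]
knob [[ 0.5113694  -0.28738553  0.0695    ]]
rim [[ 0.56487924 -0.11918045  0.051     ]]
corner [[ 0.5655898  -0.09919308  0.051     ]]
[ 0.51060914 -0.28535019  0.078     ]
[[317. 228.]
 [377. 226.]
 [368. 188.]
 [316. 190.]]
```

```bash
python3 - <<'E'
from h import *
a=load('top0'); b=load('side0')
for z in (0,.04,.08,.1,.12,.15): 
    X=back(a,418,201,z); print(z,X.round(3),proj(b,[X]).round())
for z in (.4,.45,.5,.55): print('scope',z,[back(a,u,v,z)[:2].round(3).tolist() for u,v in ((375,138),(300,95),(418,95))])
cv2.imwrite('pics/sidec.png',cv2.resize(b['frame'][110:270,190:400],None,fx=3.5,fy=3.5,interpolation=cv2.INTER_CUBIC))
E
```

```text
0 [ 0.557 -0.351  0.   ] [[319. 189.]]
0.04 [ 0.552 -0.343  0.04 ] [[321. 174.]]
0.08 [ 0.547 -0.336  0.08 ] [[323. 159.]]
0.1 [ 0.544 -0.332  0.1  ] [[324. 151.]]
0.12 [ 0.542 -0.328  0.12 ] [[325. 143.]]
0.15 [ 0.538 -0.322  0.15 ] [[327. 130.]]
scope 0.4 [[0.597, -0.217], [0.662, -0.113], [0.658, -0.281]]
scope 0.45 [[0.584, -0.211], [0.645, -0.114], [0.641, -0.27]]
scope 0.5 [[0.571, -0.205], [0.628, -0.116], [0.624, -0.26]]
scope 0.55 [[0.559, -0.199], [0.61, -0.117], [0.607, -0.249]]
```

View pics/sidec.png

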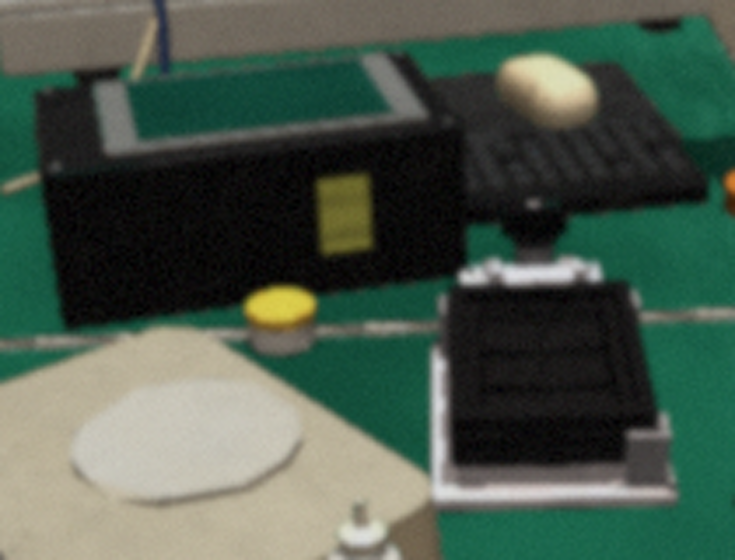

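Tin at crop (280, 315) and bottle at the bottom edge. The tester box's near-left top corner is close to the knob, at about (0.54, −0.33), 0.117 high. The free far-left tray corner is clear. Going above the knob.

Request:
{"name": "drive_tool", "arguments": {"increments": [[[0,0,0],8],[[0,0,0],8],[[0,0,0],7.7],[[0.039,-0.033,0],0],[[0.039,-0.033,0],0]], "gripper": 150, "grip_force": 30}}

```text
t: 0.72
position: [0.3172, -0.4546, 0.2306]
ee_rot: [-179.9, 0.0, 0.9]
ft_force: [0.8, -0.8, 0.3]
opening: 0.0348
grasp_force: 0.0
```

Request:
{"name": "drive_tool", "arguments": {"increments": [[[0.039,-0.033,0],0],[[0.039,-0.033,0],0],[[0.039,-0.033,0],0],[[0.039,-0.033,0],0],[[0.041,-0.032,0],0]]}}

```text
t: 1.35
position: [0.512, -0.2864, 0.2309]
ee_rot: [-180.0, 0.0, 1.0]
ft_force: [0.7, -0.9, -0.0]
opening: 0.0349
grasp_force: 0.0
```

Request:
{"name": "drive_tool", "arguments": {"increments": [[[0,0,0.02],0],[[0,0,0.02],0],[[0,0,0],0]]}}

```text
t: 1.72
position: [0.5101, -0.2867, 0.1892]
ee_rot: [-179.8, 0.2, 1.0]
ft_force: [-0.2, 0.3, 1.0]
opening: 0.035
grasp_force: 0.0
```

```bash
python3 - <<'E'
from h import *
from cell import r
s=r.get_state(); print(s['t'],s['position'],s['ee_rot'],s['opening'],s['qpos'])
im=r.get_image('wrist'); cv2.imwrite('pics/w1.png',im['frame']); np.savez('pics/w1.npz',**im)
R=im['R'];print(-R.T@im['t'],R.round(2).tolist(),proj(im,[[.511,-.287,.078]]))
E
```

```text
1.725 [ 0.51007768 -0.28666905  0.18918914] [-179.84542828    0.20391211    1.01398611] 0.03502656852410584 [-3.71924438e+01  2.01127134e+01 -2.26004748e-01  6.99171153e+01
 -4.65784103e-03  1.41793856e+02]
[ 0.57926062 -0.28628355  0.33271278] [[0.02, -1.0, -0.0], [-0.96, -0.02, 0.27], [-0.27, -0.0, -0.96]] [[322.21223334 193.65860786]]
```

View pics/w1.png

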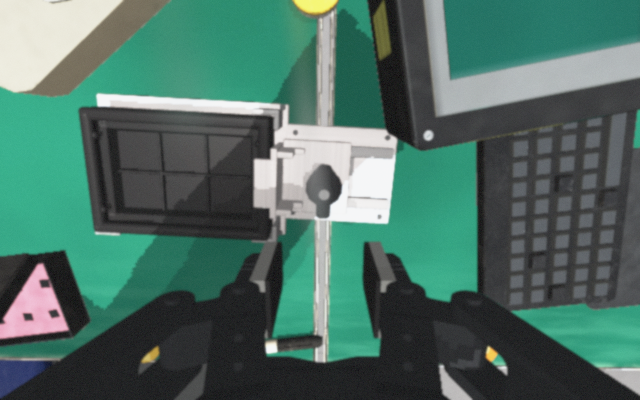

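Wrist view: the knob is at (323, 192), as predicted (322, 194), bar along x. Tray corners are near (80, 110), (93, 232), (275, 240), and the box corner is at (428, 145), to the right. Descending to grip and turn.

Request:
{"name": "drive_tool", "arguments": {"increments": [[[0.001,0,0.04],0],[[0,0,0.04],0],[[0,0,0.03],0],[[0,0,0.015],0],[[0,0,0],0]]}}

```text
t: 2.4
position: [0.5119, -0.2879, 0.0662]
ee_rot: [-180.0, 0.0, 1.0]
ft_force: [-0.8, -0.5, -0.0]
opening: 0.0351
grasp_force: 0.0
```

Request:
{"name": "drive_tool", "arguments": {"increments": [[[0,0,0],0],[[0,0,0],0],[[0,0,0],0]], "gripper": 255, "grip_force": 30}}

```text
t: 2.78
position: [0.513, -0.2885, 0.068]
ee_rot: [179.9, -0.1, 1.0]
ft_force: [-0.3, 0.2, 5.8]
opening: 0.0142
grasp_force: 29.6
```

```bash
python3 - <<'E'
from h import *
from scipy.optimize import least_squares
im=load('w1'); f=im['frame']
cv2.imwrite('pics/w1c.png',cv2.resize(f[85:250,70:300],None,fx=3.4,fy=3.4,interpolation=cv2.INTER_CUBIC))
p=[0.5156,-0.16746,-.03554]
c,s=np.cos(p[2]),np.sin(p[2])
H=np.array([(52.5,75,51),(-52.5,75,51),(-52.5,-75,51),(52.5,-75,51),(62,85,8),(62,-85,8),(-62,85,8)])/1e3
W=np.c_[c*H[:,0]-s*H[:,1]+p[0],s*H[:,0]+c*H[:,1]+p[1],H[:,2]]
print(((proj(im,W)-[70,85])*3.4).round())
E
```

```text
[[ 17.  72.]
 [ 75. 502.]
 [671. 531.]
 [676. 107.]
 [ 85.  29.]
 [738.  64.]
 [138. 477.]]
```

View pics/w1c.png

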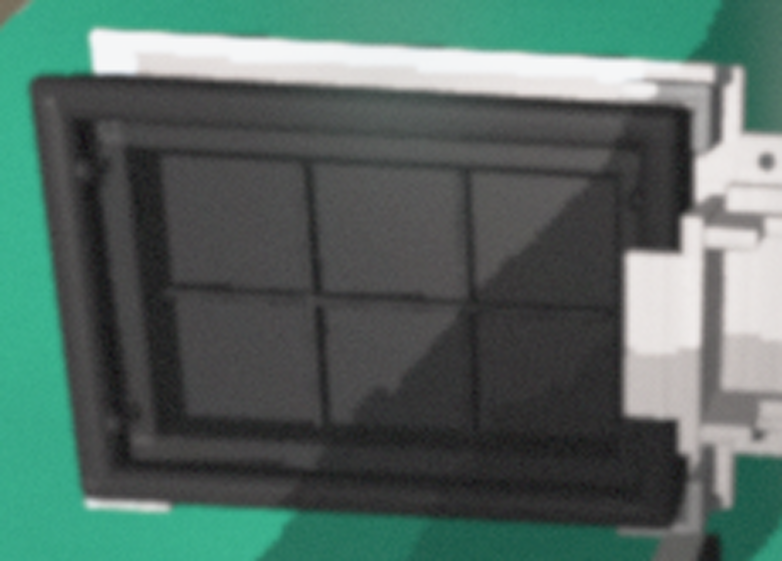

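Gripped, but with 5.8 N of upward push. I'll ease up slightly, then turn.

Request:
{"name": "drive_tool", "arguments": {"increments": [[[0,0,-0.003],0],[[0,0,0],-10],[[0,0,0],-10],[[0,0,0],-10],[[0,0,0],-10]]}}

```text
t: 3.4
position: [0.5122, -0.2867, 0.0682]
ee_rot: [-179.9, -0.1, 41.3]
ft_force: [2.8, 1.7, -6.6]
opening: 0.0142
grasp_force: 30.8
```

Request:
{"name": "drive_tool", "arguments": {"increments": [[[0,0,0],-10],[[0,0,0],-10],[[0,0,0],-10],[[0,0,0],-10],[[0,0,0],-10]]}}

```text
t: 4.03
position: [0.5102, -0.2864, 0.0682]
ee_rot: [-179.8, -0.2, 91.3]
ft_force: [-3.5, 1.7, -1.9]
opening: 0.0137
grasp_force: 31.2
```

Request:
{"name": "drive_tool", "arguments": {"increments": [[[0,0,0],0],[[0,0,0],0]]}}

```text
t: 4.28
position: [0.5103, -0.2868, 0.0682]
ee_rot: [-179.8, -0.1, 90.8]
ft_force: [-5.3, 2.0, -4.6]
opening: 0.0143
grasp_force: 31.0
```

Knob turned to its limit. I'll release it and push the stop back with shut fingers on the bar's end, which keeps the gripper clear of the tester box.

Request:
{"name": "drive_tool", "arguments": {"increments": [[[0,0,0],0],[[0,0,0],0],[[0,0,-0.02],0],[[0,0,-0.02],0],[[0.03,0,0],0]], "gripper": 150}}

```text
t: 4.9
position: [0.5144, -0.2608, 0.1123]
ee_rot: [179.6, 0.3, 90.8]
ft_force: [0.1, 0.5, 0.5]
opening: 0.0348
grasp_force: 0.0
```

Request:
{"name": "drive_tool", "arguments": {"increments": [[[0.025,0,0],0],[[0,0,0],0],[[0,0,0.02],0],[[0,0,0.02],0],[[0,0,0],0]], "gripper": 255}}

```text
t: 5.52
position: [0.5102, -0.2324, 0.0678]
ee_rot: [-179.9, -0.1, 91.0]
ft_force: [-1.3, 0.5, -0.5]
opening: -0.0
grasp_force: 0.0
```

Request:
{"name": "drive_tool", "arguments": {"increments": [[[-0.01,0,0],0],[[-0.01,0,0],0],[[-0.008,0,0],0],[[-0.008,0,0],0],[[-0.008,0,0],0]]}}

```text
t: 6.15
position: [0.5118, -0.2772, 0.0694]
ee_rot: [-180.0, -0.0, 91.0]
ft_force: [-0.8, 1.9, 0.8]
opening: 0.0001
grasp_force: 0.9
```

Request:
{"name": "drive_tool", "arguments": {"increments": [[[-0.008,0,0],0],[[-0.006,0,0],0],[[-0.004,0,0],0],[[0,0,0],0]]}}

```text
t: 6.65
position: [0.5118, -0.2925, 0.069]
ee_rot: [-180.0, -0.3, 91.0]
ft_force: [-0.5, 8.4, 4.5]
opening: -0.0
grasp_force: 4.2
```

Request:
{"name": "drive_tool", "arguments": {"increments": [[[0.02,0,0],0],[[0,0,-0.04],0],[[0,0,-0.04],0],[[0,0,-0.04],0],[[0.043,0.009,0],-9]], "gripper": 150}}

```text
t: 7.28
position: [0.5225, -0.2344, 0.1932]
ee_rot: [179.7, 0.4, 100.0]
ft_force: [-0.3, 0.6, 0.6]
opening: 0.0351
grasp_force: 0.0
```

Request:
{"name": "drive_tool", "arguments": {"increments": [[[0.044,0.002,0],-10],[[0.043,-0.005,0],-10],[[0.04,-0.013,0],-10],[[0,0,0],-10],[[0,0,0],-10]]}}

```text
t: 7.9
position: [0.4636, -0.1202, 0.1896]
ee_rot: [-180.0, 0.1, 150.4]
ft_force: [0.0, -0.0, -0.1]
opening: 0.0353
grasp_force: 0.0
```

Request:
{"name": "drive_tool", "arguments": {"increments": [[[0,0,0],-10],[[0,0,0],-10],[[0,0,0],-8],[[0,0,0],0],[[0,0,0],0]]}}

```text
t: 8.52
position: [0.4639, -0.1209, 0.1893]
ee_rot: [-180.0, 0.0, 177.9]
ft_force: [0.6, 1.0, 0.0]
opening: 0.0351
grasp_force: 0.0
```

```bash
python3 - <<'E'
from h import *
from cell import r
s=r.get_state(); print(s['t'],s['position'],s['ee_rot'],s['opening'],np.round(s['qpos'],1))
im=r.get_image('wrist'); cv2.imwrite('pics/w2.png',im['frame']); np.savez('pics/w2.npz',**im)
R=im['R'];print(-R.T@im['t'])
p=[0.5156,-0.16746,-.03554]
c,s=np.cos(p[2]),np.sin(p[2])
H=np.array([(52.5,75,51),(-52.5,75,51),(-52.5,-75,51),(52.5,-75,51),(28,70,51)])/1e3
W=np.c_[c*H[:,0]-s*H[:,1]+p[0],s*H[:,0]+c*H[:,1]+p[1],H[:,2]]
print(proj(im,W).round())
E
```

```text
8.525 [ 0.46387623 -0.12093578  0.18934324] [-1.79969471e+02  1.95704077e-02  1.77868518e+02] 0.03512599677277081 [-24.2   8.4 -15.6  65.9  -0.  -22.1]
[ 0.39646647 -0.11876467  0.33304256]
[[357. 299.]
 [360. 186.]
 [178. 186.]
 [192. 299.]
 [352. 274.]]
```

View pics/w2.png

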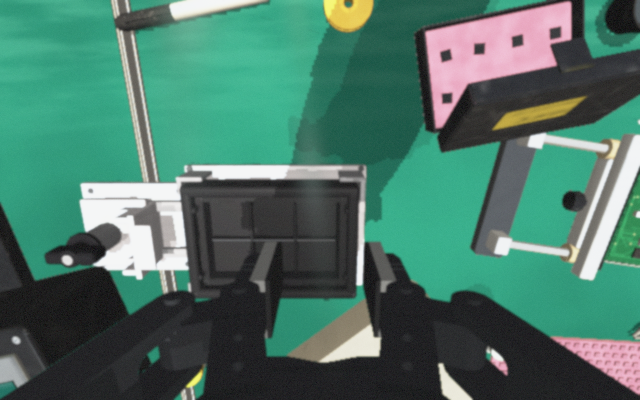

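The lip is clear of the tray and the knob lies along the slide. Tray left corners at (356, 180) and (357, 297) agree within about 1–2 mm. My x drifted while turning, so I'll correct that and go above the left short rim near the free corner. Pinching there puts the pivot axis along y, so the far edge can tip up.

Request:
{"name": "drive_tool", "arguments": {"increments": [[[-0.041,0.012,0],0],[[-0.0405,0.0125,0],0],[[0,0,0.04],0],[[0,0,0.04],0],[[0,0,0.03],0]]}}

```text
t: 9.2
position: [0.5456, -0.0992, 0.0774]
ee_rot: [180.0, -0.1, 177.9]
ft_force: [0.1, -0.3, 0.2]
opening: 0.035
grasp_force: 0.0
```

Request:
{"name": "drive_tool", "arguments": {"increments": [[[0,0,0],0],[[0,0,0],0]]}}

```text
t: 9.45
position: [0.5469, -0.0998, 0.0804]
ee_rot: [-180.0, 0.1, 178.0]
ft_force: [-0.4, 0.2, 0.3]
opening: 0.0352
grasp_force: 0.0
```

```bash
python3 - <<'E'
from h import *
from cell import r
s=r.get_state(); print(s['t'],s['position'],s['ee_rot'],s['opening'],np.round(s['qpos'],1))
im=r.get_image('wrist'); np.savez('pics/w3.npz',**im)
cv2.imwrite('pics/w3.png',cv2.resize(im['frame'][180:380,200:460],None,fx=3,fy=3,interpolation=cv2.INTER_CUBIC))
R=im['R'];print(-R.T@im['t'])
p=[0.5156,-0.16746,-.03554]
c,s=np.cos(p[2]),np.sin(p[2])
H=np.array([(52.5,75,51),(-52.5,75,51),(-52.5,-75,51),(52.5,-75,51),(28,70,51),(28,65,51),(28,75,51)])/1e3
W=np.c_[c*H[:,0]-s*H[:,1]+p[0],s*H[:,0]+c*H[:,1]+p[1],H[:,2]]
print(((proj(im,W)-[200,180])*3).round())
E
```

```text
9.45 [ 0.54691275 -0.09976353  0.08039072] [-1.79970387e+02  7.58938418e-02  1.77951613e+02] 0.035183955935807185 [-18.6  21.  -15.1  53.8  -0.  -16.6]
[ 0.47935872 -0.09770046  0.22403969]
[[ 406.  282.]
 [ 412. -334.]
 [-559. -333.]
 [-421.  282.]
 [ 379.  155.]
 [ 350.  155.]
 [ 407.  155.]]
```

View pics/w3.png

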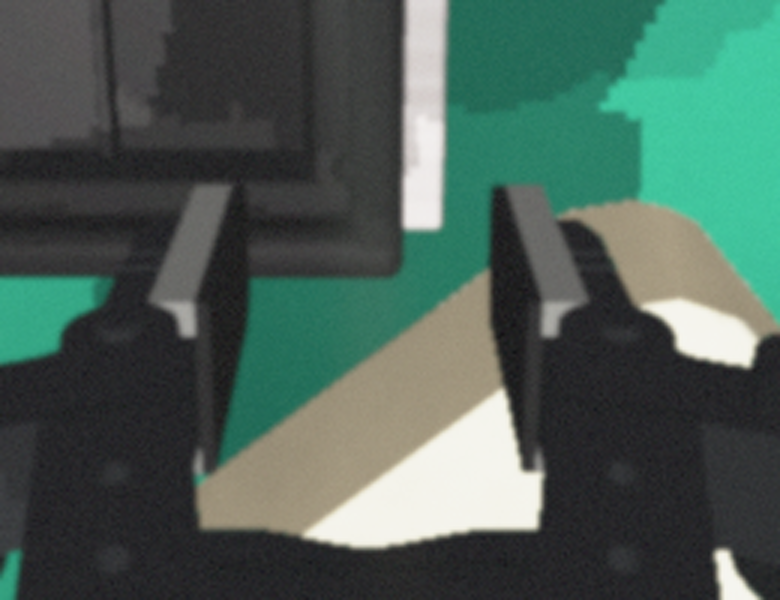

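Tray left edge at crop x≈402 (predicted 407), far-left corner at (400, 273): within 1.5 mm. The fingers straddle the short rim. Descending and closing gently by counts so the tray can pivot in the pads.

Request:
{"name": "drive_tool", "arguments": {"increments": [[[0.002,0,0.018],0],[[0,0,0.017],0],[[0,0,0],0]]}}

```text
t: 9.88
position: [0.5442, -0.0995, 0.0448]
ee_rot: [-180.0, 0.0, 178.0]
ft_force: [0.2, 0.0, -0.2]
opening: 0.0349
grasp_force: 0.0
```

Request:
{"name": "drive_tool", "arguments": {"increments": [[[0,0,0],0],[[0,0,0],0],[[0,0,0],0]], "gripper": 222, "grip_force": 20}}

```text
t: 10.25
position: [0.5448, -0.0996, 0.0451]
ee_rot: [-180.0, 0.1, 178.0]
ft_force: [-0.2, 1.5, -0.4]
opening: 0.0108
grasp_force: 0.2
```

Request:
{"name": "drive_tool", "arguments": {"increments": [[[0,0,0],0],[[0,0,0],0]], "gripper": 226}}

```text
t: 10.5
position: [0.5448, -0.0993, 0.045]
ee_rot: [180.0, 0.1, 178.0]
ft_force: [0.8, 1.9, 5.8]
opening: 0.0101
grasp_force: 5.2
```

Request:
{"name": "drive_tool", "arguments": {"increments": [[[0,0,-0.002],0],[[0,0,-0.002],0],[[0,0,-0.001],0],[[0,0,0],0]], "gripper": 227}}

```text
t: 11.0
position: [0.5439, -0.0995, 0.0491]
ee_rot: [-180.0, -0.0, 178.0]
ft_force: [0.2, 0.7, -1.7]
opening: 0.0096
grasp_force: 10.2
```

```bash
python3 - <<'E'
from h import *
from cell import r
s=r.get_state(); print(s['t'],s['position'],s['ft_force'],s['ft_torque'],s['opening'],s['grasp_force'])
im=r.get_image('side'); np.savez('pics/s2.npz',**im)
a=cv2.resize(im['frame'][140:270,290:420],None,fx=4,fy=4,interpolation=cv2.INTER_CUBIC)
cv2.imwrite('pics/s2.png',a)
E
```

```text
11.0 [ 0.54391012 -0.09948553  0.04910457] [ 0.18933753  0.74938076 -1.74010404] [ 0.3460135  -0.03725133 -0.00858092] 0.009613180185883316 10.20163580775261
```

View pics/s2.png

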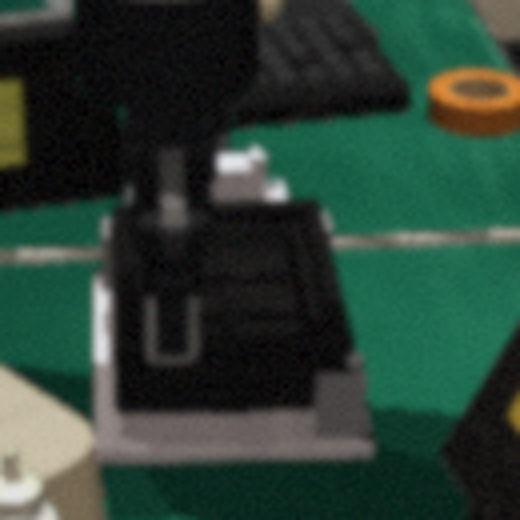

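The side view shows the gripper on the left rim's far part, tray still apparently in place; too small to show a 4 mm tilt. I'll keep lifting slowly and watch the force (1 tray ≈ 0.7 N, two ≈ 5 N).

Request:
{"name": "drive_tool", "arguments": {"increments": [[[0,0,-0.0015],0],[[0,0,-0.0015],0],[[0,0,0],0],[[0,0,0],0]]}}

```text
t: 11.55
position: [0.5444, -0.0997, 0.0525]
ee_rot: [-180.0, 0.0, 178.0]
ft_force: [-0.5, -1.1, 0.9]
opening: 0.0096
grasp_force: 11.0
```

Request:
{"name": "drive_tool", "arguments": {"increments": [[[0,0,-0.0015],0],[[0,0,-0.0015],0],[[0,0,0],0],[[0,0,0],0]]}}

```text
t: 12.05
position: [0.5441, -0.0992, 0.0552]
ee_rot: [180.0, -0.0, 178.0]
ft_force: [0.2, 0.5, -1.0]
opening: 0.0095
grasp_force: 11.3
```

```bash
python3 - <<'E'
from h import *
from cell import r
s=r.get_state(); print(s['t'],s['position'],s['ft_force'],s['ft_torque'],s['opening'],s['grasp_force'])
np.savez('pics/s3.npz',**r.get_image('side'))
np.savez('pics/t3.npz',**r.get_image('top'));np.savez('pics/w4.npz',**r.get_image('wrist'))
# near-left rim edge shift in side view: compare columns in the near part between initial and now
a=load('side0')['frame'];b=load('s2')['frame'];c=load('s3')['frame']
g=lambda f:cv2.cvtColor(f,cv2.COLOR_BGR2GRAY)
for n,(x0,x1,y0,y1) in {'near-left':(355,385,205,245),'far-left':(310,335,215,250),'right-near':(358,380,180,200)}.items():
    A=np.float32(g(a)[y0:y1,x0:x1]);
    print(n,[tuple(np.round(cv2.phaseCorrelate(A,np.float32(g(f)[y0:y1,x0:x1]))[0],2)) for f in (b,c)])
E
```

```text
12.05 [ 0.54412583 -0.09923608  0.05523037] [ 0.21250304  0.50738967 -1.01054166] [ 0.35592249 -0.03963906 -0.01466191] 0.009506099826753591 11.3232259999495
near-left [(np.float64(-0.2), np.float64(-0.06)), (np.float64(-0.25), np.float64(-0.02))]
far-left [(np.float64(0.93), np.float64(-0.38)), (np.float64(0.73), np.float64(-0.35))]
right-near [(np.float64(-0.01), np.float64(0.05)), (np.float64(-0.36), np.float64(-0.27))]
```

```bash
python3 - <<'E'
from h import *
im=load('w4'); g=cv2.GaussianBlur(cv2.cvtColor(im['frame'],cv2.COLOR_BGR2GRAY),(5,5),0)
for row in range(0,220,20):
    x=g[row].astype(int); print(row,[ (c,x[c]) for c in range(270,400,8)])
p=[0.5156,-0.16846,-.03554];c,s=np.cos(p[2]),np.sin(p[2])
def W(H): return np.c_[c*H[:,0]-s*H[:,1]+p[0],s*H[:,0]+c*H[:,1]+p[1],H[:,2]]
xs=np.array([-52.5,-30,0,20])/1e3
for n,zf in {'seat':lambda x:.051+0*x,'level':lambda x:.061+0*x,'tilt':lambda x:.051+.010*(x+.0525)/.0805}.items():
    print(n,proj(im,W(np.c_[xs,0*xs+.075,zf(xs)])).round(0).tolist())
E
```

```text
0 [(270, np.int64(195)), (278, np.int64(181)), (286, np.int64(145)), (294, np.int64(145)), (302, np.int64(143)), (310, np.int64(141)), (318, np.int64(138)), (326, np.int64(139)), (334, np.int64(139)), (342, np.int64(138)), (350, np.int64(136)), (358, np.int64(137)), (366, np.int64(114)), (374, np.int64(112)), (382, np.int64(111)), (390, np.int64(110)), (398, np.int64(111))]
20 [(270, np.int64(193)), (278, np.int64(141)), (286, np.int64(144)), (294, np.int64(148)), (302, np.int64(145)), (310, np.int64(142)), (318, np.int64(140)), (326, np.int64(139)), (334, np.int64(138)), (342, np.int64(138)), (350, np.int64(138)), (358, np.int64(114)), (366, np.int64(113)), (374, np.int64(113)), (382, np.int64(112)), (390, np.int64(112)), (398, np.int64(113))]
40 [(270, np.int64(166)), (278, np.int64(146)), (286, np.int64(145)), (294, np.int64(150)), (302, np.int64(148)), (310, np.int64(143)), (318, np.int64(140)), (326, np.int64(138)), (334, np.int64(137)), (342, np.int64(117)), (350, np.int64(113)), (358, np.int64(113)), (366, np.int64(112)), (374, np.int64(112)), (382, np.int64(111)), (390, np.in
[... 2521 characters left out ...]
nt64(116)), (366, np.int64(115)), (374, np.int64(116)), (382, np.int64(117)), (390, np.int64(117)), (398, np.int64(116))]
200 [(270, np.int64(65)), (278, np.int64(65)), (286, np.int64(66)), (294, np.int64(63)), (302, np.int64(76)), (310, np.int64(87)), (318, np.int64(94)), (326, np.int64(89)), (334, np.int64(155)), (342, np.int64(245)), (350, np.int64(211)), (358, np.int64(115)), (366, np.int64(116)), (374, np.int64(116)), (382, np.int64(116)), (390, np.int64(116)), (398, np.int64(116))]
seat [[336.0, 71.0], [336.0, 129.0], [335.0, 198.0], [335.0, 241.0]]
level [[337.0, 69.0], [337.0, 131.0], [336.0, 205.0], [335.0, 250.0]]
tilt [[336.0, 71.0], [336.0, 129.0], [336.0, 203.0], [335.0, 249.0]]
```

Request:
{"name": "drive_tool", "arguments": {"increments": [[[0,0,-0.004],0],[[0,0,-0.004],0],[[0,0,-0.004],0],[[0,0,-0.003],0],[[0,0,0],0]]}}

```text
t: 12.82
position: [0.5445, -0.0996, 0.0707]
ee_rot: [-180.0, 0.0, 178.0]
ft_force: [-0.3, -0.6, -1.4]
opening: 0.0097
grasp_force: 11.1
```

```bash
python3 - <<'E'
from h import *
from cell import r
s=r.get_state(); print(s['t'],s['position'],s['ft_force'],s['ft_torque'],s['opening'],s['grasp_force'])
S=r.get_image('side');T=r.get_image('top');w=r.get_image('wrist')
for n,i in (('s4',S),('t4',T),('w5',w)): np.savez(f'pics/{n}.npz',**i)
rs=lambda f,k:cv2.resize(f,None,fx=k,fy=k,interpolation=cv2.INTER_CUBIC)
top=np.hstack([rs(load('side0')['frame'][150:270,290:410],2.9)[:340,:340],rs(S['frame'][150:270,290:410],2.9)[:340,:340]])
bot=np.hstack([rs(w['frame'],.55)[:220,:352],rs(T['frame'][180:262,285:415],2.5)[:200,:320]][:1])
b2=rs(T['frame'][180:262,285:415],2.5)[:205,:320]
M=np.zeros((570,690,3),np.uint8); M[:340,:680]=top; M[345:345+220,:352]=bot; M[345:345+b2.shape[0],360:360+b2.shape[1]]=b2
cv2.imwrite('pics/m.png',M)
E
```

```text
12.825 [ 0.54449404 -0.09964457  0.07072399] [-0.34074797 -0.55354301 -1.43440525] [ 0.03007449 -0.06166887  0.00818717] 0.009682951492611676 11.108532400103286
```

View pics/m.png

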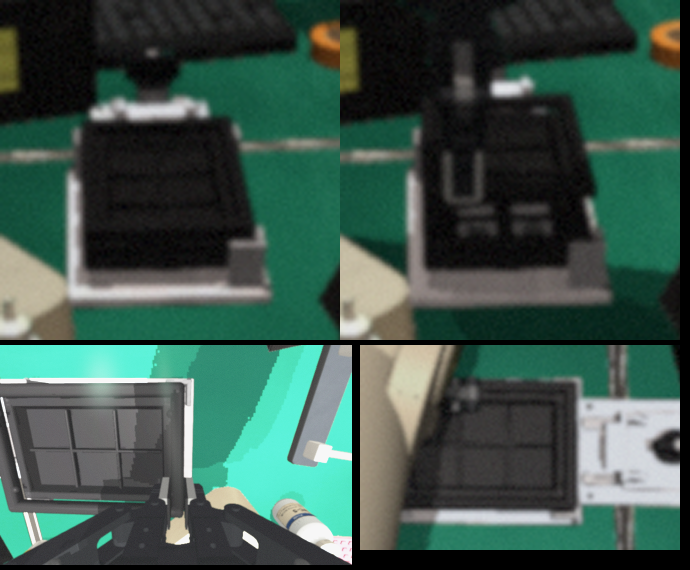

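The top tray is off, held nearly level about 26 mm up. The full tray with its parts is seated below (parts visible at (475, 215) and (530, 215)). Load is 1.4 N, so only one tray. The x torque seen at 10 mm lift and gone now shows the right end let go last.

Next I need the 30° tip. The tool can't tilt, so I'll let the tray swing in the pads with its near edge caught by the bench in front of the holder. Checking the free space there.

```bash
python3 - <<'E'
from h import *
a=load('top0')
for n,u,v in [('tape',302,305),('pen',335,316),('penR',393,308),('blackbox R low',272,303),('bb R up',272,265),('bench front',330,326)]: print(n,back(a,u,v,.01).round(3))
print(back(a,418,201,.117))
E
```

```text
tape [ 0.343 -0.097  0.01 ]
pen [ 0.319 -0.165  0.01 ]
penR [ 0.332 -0.286  0.01 ]
blackbox R low [ 0.349 -0.034  0.01 ]
bb R up [ 0.427 -0.035  0.01 ]
bench front [ 0.299 -0.154  0.01 ]
[ 0.5419319 -0.3283189  0.117    ]
```

Request:
{"name": "drive_tool", "arguments": {"increments": [[[0,0,-0.01],0],[[0,0,-0.02],0],[[0,0,-0.02],0],[[0,0,0],0]], "gripper": 229}}

```text
t: 13.48
position: [0.5457, -0.0999, 0.1224]
ee_rot: [-179.9, 0.2, 178.0]
ft_force: [-0.4, -0.2, -0.8]
opening: 0.0093
grasp_force: 19.5
```

Request:
{"name": "drive_tool", "arguments": {"increments": [[[0.03,-0.005,0],0],[[0.035,-0.005,0],0],[[0.035,-0.005,0],0],[[0.0255,-0.0045,0],0],[[0,0,0],0]]}}

```text
t: 14.1
position: [0.4162, -0.1141, 0.1197]
ee_rot: [180.0, -0.1, 177.9]
ft_force: [0.3, -0.7, 0.2]
opening: 0.0089
grasp_force: 19.6
```

Request:
{"name": "drive_tool", "arguments": {"increments": [[[0,0,0.025],0],[[0,0,0.025],0],[[0,0,0.015],0],[[0,0,0.01],0],[[0,0,0],0]]}}

```text
t: 14.72
position: [0.4181, -0.1143, 0.0446]
ee_rot: [180.0, -0.1, 178.0]
ft_force: [-0.5, -0.0, -1.4]
opening: 0.0094
grasp_force: 19.6
```

Request:
{"name": "drive_tool", "arguments": {"increments": [[[0,0,0],0],[[0,0,0],0]], "gripper": 226}}

```text
t: 14.98
position: [0.4187, -0.1148, 0.0459]
ee_rot: [-180.0, 0.1, 178.0]
ft_force: [0.2, 0.1, -0.9]
opening: 0.0099
grasp_force: 8.2
```

```bash
cat > look.py <<'E'
from h import *
from cell import r
import sys
s=r.get_state(); print(s['t'],s['position'].round(4) if hasattr(s['position'],'round') else s['position'],np.round(s['ft_force'],2),np.round(s['ft_torque'],3),s['opening'],s['grasp_force'])
n=sys.argv[1]
for c in ('side','wrist','top'): np.savez(f'pics/{c}_{n}.npz',**r.get_image(c))
E
python3 look.py a
```

```text
14.975 [ 0.4187 -0.1148  0.0459] [ 0.21  0.12 -0.86] [ 0.058 -0.023 -0.014] 0.009908634979243533 8.205658395309001
```

Request:
{"name": "drive_tool", "arguments": {"increments": [[[0,0,0],0],[[0,0,0],0]], "gripper": 225}}

```text
t: 15.38
position: [0.4181, -0.1145, 0.0454]
ee_rot: [-180.0, 0.0, 178.0]
ft_force: [0.4, 0.2, 0.1]
opening: 0.0101
grasp_force: 4.1
```

```bash
cat > tilt.py <<'E'
# tilt about y from the wrist view: fit tray rim outline (near edge + left edge) to dark/bright edges
from h import *
import sys
def pts(tcp,th,roll=0,x0=.028,yaw=-.0355,H=None):
    # tray points (tray frame) -> world, tray held at (x0,.070,z .018) at tcp + 3 mm
    th,roll=np.radians(th),np.radians(roll)
    Ry=cv2.Rodrigues(np.array([0,-th,0]))[0]; Rx=cv2.Rodrigues(np.array([roll,0,0.]))[0]; Rz=cv2.Rodrigues(np.array([0,0,yaw]))[0]
    return (Rz@Ry@Rx@(H-[x0,.070,.018]).T).T+tcp+[0,0,.003]
if __name__=='__main__':
    n=sys.argv[1]; tcp=np.array([float(v) for v in sys.argv[2:5]])
    im=load('wrist_'+n); g=cv2.GaussianBlur(cv2.cvtColor(im['frame'],cv2.COLOR_BGR2GRAY),(3,3),0).astype(int)
    H=np.array([(-52.5,y,21) for y in (75,20,-40,-75)])/1e3
    for th in (0,10,20,30,40): print(th,proj(im,pts(tcp,th,0,H=H)).round().astype(int).tolist())
    for c in (130,200,260,310):
        d=g[:,c]; e=[(v,d[v-3],d[v+3]) for v in range(4,300) if abs(d[v+3]-d[v-3])>30 and abs(d[v+3]-d[v-3])==max(abs(d[k+3]-d[k-3]) for k in range(max(3,v-6),min(390,v+7)))]
        print(c,[tuple(map(int,x)) for x in e])
E
python3 look.py b; python3 tilt.py a .4187 -.1148 .0459;python3 tilt.py b .4187 -.1148 .0459
```

```text
15.375 [ 0.4181 -0.1145  0.0454] [0.36 0.22 0.07] [ 0.022 -0.008 -0.047] 0.01007503833613519 4.131971426540986
0 [[338, 63], [188, 63], [24, 63], [-71, 63]]
10 [[336, 68], [201, 69], [53, 69], [-33, 69]]
20 [[335, 79], [212, 79], [77, 79], [-1, 79]]
30 [[334, 92], [221, 92], [97, 92], [25, 92]]
40 [[333, 108], [228, 108], [114, 108], [47, 108]]
130 [(10, 153, 247), (42, 231, 107), (67, 140, 68), (68, 141, 69), (110, 80, 40), (111, 80, 40), (255, 77, 46), (282, 75, 38)]
200 [(26, 241, 156), (27, 235, 150), (67, 154, 101), (110, 89, 54), (117, 53, 87), (186, 82, 48), (287, 101, 38)]
260 [(66, 141, 70), (97, 49, 96), (110, 96, 40), (117, 39, 95), (187, 90, 49), (288, 89, 37)]
310 [(38, 160, 116)]
0 [[337, 65], [187, 65], [23, 65], [-72, 65]]
10 [[336, 70], [200, 70], [52, 70], [-34, 70]]
20 [[335, 80], [211, 80], [76, 80], [-2, 80]]
30 [[334, 93], [220, 93], [96, 93], [24, 93]]
40 [[333, 109], [228, 109], [113, 109], [46, 109]]
130 [(11, 154, 247), (43, 231, 106), (68, 140, 70), (69, 140, 70), (110, 78, 41), (282, 109, 43)]
200 [(27, 241, 156), (28, 235, 150), (67, 157, 101), (110, 88, 54), (185, 81, 50), (285, 86, 37)]
260 [(66, 149, 72), (96, 55, 94), (110, 93, 39), (117, 38, 91), (187, 88, 50), (288, 91, 38)]
310 [(41, 147, 113), (42, 147, 113)]
```

Request:
{"name": "drive_tool", "arguments": {"increments": [[[0,0,0],0],[[0,0,0],0]], "gripper": 224}}

```text
t: 15.78
position: [0.4181, -0.1145, 0.0452]
ee_rot: [-180.0, -0.0, 178.0]
ft_force: [-0.4, -0.0, -1.1]
opening: 0.0104
grasp_force: 5.8
```

```bash
python3 look.py c; python3 tilt.py c .4187 -.1148 .0459|tail -4
```

```text
15.775 [ 0.4181 -0.1145  0.0452] [-0.36 -0.05 -1.1 ] [0.028 0.04  0.006] 0.010408207232013977 5.839984847407322
130 [(11, 153, 247), (42, 239, 115), (43, 230, 106), (72, 156, 69), (111, 76, 42), (117, 42, 76), (268, 72, 34), (290, 74, 247), (298, 247, 100)]
200 [(27, 240, 155), (28, 234, 149), (70, 161, 98), (278, 102, 39)]
260 [(69, 136, 68), (110, 79, 43), (117, 42, 78)]
310 [(39, 156, 125), (40, 147, 116), (67, 114, 75)]
```

Request:
{"name": "drive_tool", "arguments": {"increments": [[[0,0,0],0],[[0,0,0],0]], "gripper": 223}}

```text
t: 16.18
position: [0.4181, -0.1145, 0.0453]
ee_rot: [-180.0, 0.0, 178.0]
ft_force: [0.5, -0.1, -0.9]
opening: 0.0109
grasp_force: 2.4
```

```bash
python3 look.py d; python3 tilt.py d .4187 -.1148 .0459|tail -4
```

```text
16.175 [ 0.4181 -0.1145  0.0453] [ 0.52 -0.15 -0.93] [ 0.039 -0.027 -0.028] 0.010875628886402613 2.4088878490874777
130 [(11, 151, 247), (42, 239, 115), (43, 230, 106), (72, 157, 69), (117, 42, 76), (268, 71, 39), (290, 73, 247), (298, 247, 101)]
200 [(27, 240, 153), (69, 164, 104), (70, 159, 99), (277, 97, 37)]
260 [(69, 135, 66), (111, 78, 41), (117, 41, 78)]
310 [(39, 157, 123), (40, 149, 115), (42, 146, 112), (67, 115, 76)]
```

Loosening lets the right end sag and wedges the rim in the pads, so gravity won't pitch the tray. Better plan:
1. Lay the tray flat on the bench here.
2. Regrip the left rim at mid-length, where pitch is balanced.
3. Tip it in a light grip by lowering its underside onto the near rim of the stack, then clamp hard.

Request:
{"name": "drive_tool", "arguments": {"increments": [[[0,0,0],0],[[0,0,0],0],[[-0.004,-0.006,0],0],[[-0.0045,-0.006,0],0],[[0,0,0.006],0]], "gripper": 230}}

```text
t: 16.95
position: [0.4274, -0.1279, 0.0396]
ee_rot: [-179.9, 0.1, 177.9]
ft_force: [0.1, 0.0, -0.7]
opening: 0.0095
grasp_force: 18.6
```

Request:
{"name": "drive_tool", "arguments": {"increments": [[[0,0,0.007],0],[[0,0,0.007],0],[[0,0,0.004],0],[[0,0,0.003],0],[[0,0,0],0]]}}

```text
t: 17.58
position: [0.426, -0.1266, 0.0181]
ee_rot: [180.0, -0.0, 178.0]
ft_force: [-0.4, 0.5, 0.6]
opening: 0.0092
grasp_force: 19.9
```

```bash
python3 look.py e; python3 tilt.py e .426 -.1265 .018
```

```text
17.575 [ 0.426  -0.1266  0.0181] [-0.4   0.46  0.55] [ 0.065  0.067 -0.022] 0.009235172073568389 19.89505648612976
0 [[338, 63], [189, 63], [26, 63], [-69, 63]]
10 [[337, 68], [202, 68], [54, 68], [-32, 68]]
20 [[336, 78], [212, 78], [78, 78], [0, 78]]
30 [[335, 92], [221, 92], [98, 92], [26, 92]]
40 [[334, 107], [229, 108], [114, 108], [48, 108]]
130 [(7, 222, 109), (66, 168, 70), (109, 85, 41), (116, 41, 85), (189, 33, 75), (190, 33, 75), (272, 49, 80), (285, 79, 40)]
200 [(4, 123, 169), (66, 171, 87), (109, 97, 56), (110, 94, 53), (186, 89, 53), (288, 70, 36)]
260 [(66, 147, 69), (96, 53, 109), (116, 39, 107), (187, 98, 49), (289, 80, 36)]
310 [(37, 158, 120), (65, 106, 68), (66, 104, 66)]
```

Request:
{"name": "drive_tool", "arguments": {"increments": [[[0,0,0.002],0],[[0,0,0],0]]}}

```text
t: 17.98
position: [0.4263, -0.1269, 0.0163]
ee_rot: [-180.0, 0.0, 178.0]
ft_force: [0.0, 1.4, 0.8]
opening: 0.0094
grasp_force: 20.0
```

Request:
{"name": "drive_tool", "arguments": {"increments": [[[0,0,0],0],[[0,0,0],0],[[0.014,0,0],0],[[0.014,0,0],0],[[0,0,0],0]], "gripper": 180}}

```text
t: 18.6
position: [0.3961, -0.1252, 0.0161]
ee_rot: [180.0, -0.1, 177.9]
ft_force: [-0.2, -0.4, -1.0]
opening: 0.025
grasp_force: 0.0
```

```bash
python3 look.py f; python3 tilt.py f .398 -.1265 .014|tail -4
```

```text
18.6 [ 0.3961 -0.1252  0.0161] [-0.21 -0.42 -1.  ] [ 0.005  0.013 -0.028] 0.02497307156563872 0.0
130 [(9, 247, 114), (50, 157, 246), (85, 240, 118), (141, 147, 52)]
200 [(6, 247, 143), (36, 194, 247), (71, 241, 161), (142, 152, 67), (246, 83, 37)]
260 [(142, 141, 55), (170, 66, 98)]
310 [(67, 174, 126)]
```

Request:
{"name": "drive_tool", "arguments": {"increments": [[[0,0,0.002],0],[[0,0,0],0],[[0,0,0],0],[[0,0,0],0]], "gripper": 231}}

```text
t: 19.25
position: [0.3988, -0.1261, 0.0147]
ee_rot: [-180.0, 0.1, 178.0]
ft_force: [-1.2, 0.8, 5.4]
opening: 0.0088
grasp_force: 21.0
```

Request:
{"name": "drive_tool", "arguments": {"increments": [[[0,0,-0.02],0],[[0,0,-0.02],0],[[0,0,-0.028],0],[[-0.01,0.009,0],0],[[-0.013,0.01,0],0]]}}

```text
t: 19.88
position: [0.4224, -0.107, 0.0817]
ee_rot: [180.0, -0.0, 178.0]
ft_force: [0.0, 0.3, -0.1]
opening: 0.0092
grasp_force: 20.4
```

Request:
{"name": "drive_tool", "arguments": {"increments": [[[-0.013,0.0095,0],0],[[0,0,0],0],[[0,0,0.01],0],[[0,0,0.01],0],[[0,0,0],0]]}}

```text
t: 20.5
position: [0.4338, -0.0983, 0.061]
ee_rot: [179.9, -0.1, 177.9]
ft_force: [-0.3, -0.8, -0.1]
opening: 0.0094
grasp_force: 20.4
```

```bash
python3 look.py g; python3 - <<'E'
from tilt import *
im=load('wrist_g'); tcp=np.array([.433,-.098,.061])
H=np.array([(-52.5,y,21) for y in (75,20,-40,-75)])/1e3
for th in (0,10,20,30,40): print(th,proj(im,pts(tcp,th,0,x0=0,H=H)).round().astype(int).tolist())
E
python3 tilt.py g .4 0 0 |tail -4
```

```text
20.5 [ 0.4338 -0.0983  0.061 ] [-0.34 -0.83 -0.08] [ 0.024 -0.029  0.019] 0.009420222439181537 20.37849873304367
0 [[338, 136], [197, 137], [43, 137], [-47, 137]]
10 [[337, 135], [205, 135], [60, 135], [-24, 135]]
20 [[336, 137], [211, 137], [75, 138], [-4, 138]]
30 [[336, 143], [218, 143], [89, 143], [14, 143]]
40 [[335, 151], [223, 151], [101, 151], [30, 151]]
130 [(10, 237, 118), (139, 145, 55)]
200 [(139, 151, 68), (244, 83, 41)]
260 [(139, 144, 45), (140, 143, 44)]
310 [(45, 213, 136), (46, 203, 126)]
```

Request:
{"name": "drive_tool", "arguments": {"increments": [[[0,0,0.003],0],[[0,0,0.003],0],[[0,0,0.002],0],[[0,0,0.002],0],[[0,0,0],0]], "gripper": 227}}

```text
t: 21.28
position: [0.4346, -0.0984, 0.0523]
ee_rot: [180.0, -0.1, 178.0]
ft_force: [-3.0, 1.5, 4.6]
opening: 0.0097
grasp_force: 14.8
```

Request:
{"name": "drive_tool", "arguments": {"increments": [[[0,0,0.002],0],[[0,0,0.002],0],[[0,0,0],0]], "gripper": 226}}

```text
t: 21.65
position: [0.435, -0.0987, 0.048]
ee_rot: [-180.0, -0.0, 178.0]
ft_force: [-1.8, 0.4, 1.6]
opening: 0.0099
grasp_force: 7.1
```

```bash
python3 look.py h; cat > st.py <<'E'
from tilt import *
n=sys.argv[1]; tcp=np.array([float(v) for v in sys.argv[2:5]]); ths=[0,10,20,30,40]
H=np.array([(-52.5,75,21),(-52.5,75,10),(52.5,75,21),(-52.5,-75,21)])/1e3
im=load('side_'+n); w=load('wrist_'+n)
for th in ths: print(th,proj(im,pts(tcp,th,0,x0=0,H=H)).round().astype(int).tolist(), 'wrist',proj(w,pts(tcp,th,0,x0=0,H=np.array([(-42.5,65,21),(-42.5,0,21),(-52.5,-75,21),(-42.5,-65,21)])/1e3)).round().astype(int).tolist())
hsv=cv2.cvtColor(im['frame'],cv2.COLOR_BGR2HSV); green=((hsv[...,0]>60)&(hsv[...,0]<95)&(hsv[...,1]>110)).astype(int)
for r in range(170,290,8): print(r,''.join('.' if g else '#' for g in green[r,300:460:2]))
E
python3 st.py h .4338 -.0983 .047
```

```text
21.65 [ 0.435  -0.0987  0.048 ] [-1.8   0.43  1.57] [ 0.003  0.335 -0.082] 0.009858770065100943 7.121439278125763
0 [[425, 223], [424, 228], [365, 224], [409, 186]] wrist [[312, 161], [149, 161], [-46, 136], [-14, 161]]
10 [[424, 227], [423, 233], [366, 220], [409, 190]] wrist [[313, 159], [158, 159], [-24, 135], [3, 159]]
20 [[423, 232], [420, 237], [367, 216], [408, 194]] wrist [[313, 159], [166, 159], [-3, 137], [18, 159]]
30 [[421, 236], [417, 241], [370, 211], [406, 197]] wrist [[314, 163], [173, 163], [15, 142], [32, 163]]
40 [[418, 240], [413, 244], [374, 208], [403, 201]] wrist [[314, 168], [179, 168], [30, 150], [44, 168]]
170 ####.#######################.###...........##################..#################
178 ###########...###############...............###########..........###############
186 #########################################..###########..............############
194 ........################################################.......##.....##########
202 #########################################################........#####..########
210 .......###################################################..........######.#####
218 ......###################################################.###########..#########
226 ......###################################.#.############################...###..
234 ......####################################.............########################.
242 #####.####################################...........###########################
250 ###########################################........#############################
258 ########...........................................#############################
266 ########..............................................##########################
274 #######................................................#########################
282 ###..................######...............................######################
```

```bash
cat > wt.py <<'E'
from tilt import *
n=sys.argv[1]; tcp=np.array([float(v) for v in sys.argv[2:5]])
w=load('wrist_'+n); g=cv2.GaussianBlur(cv2.cvtColor(w['frame'],cv2.COLOR_BGR2GRAY),(3,3),0).astype(int)
print('inner floor/rim features: near outer, near inner, floor near, far inner, far outer at y=-20; right outer end mid/near')
for th in range(0,50,10):
    H=np.array([(-52.5,-20,21),(-42.5,-20,21),(42.5,-20,21),(52.5,-20,21),(0,-65,21),(0,-75,21),(-42,-75,21)])/1e3
    print(th,proj(w,pts(tcp,th,0,x0=0,H=H)).round().astype(int).tolist())
def edges(d): return [(v,int(d[v-3]),int(d[v+3])) for v in range(4,len(d)-4) if abs(d[v+3]-d[v-3])>22 and abs(d[v+3]-d[v-3])==max(abs(d[k+3]-d[k-3]) for k in range(max(3,v-6),min(len(d)-3,v+7)))]
for c in (60,100,140): print('col',c,edges(g[:,c]))
for r in (150,170,200,230,260): print('row',r,edges(g[r,:330]))
E
python3 wt.py g .4338 -.0983 .061; python3 wt.py h .435 -.0987 .048
```

```text
inner floor/rim features: near outer, near inner, floor near, far inner, far outer at y=-20; right outer end mid/near
0 [[94, 139], [98, 164], [130, 346], [133, 364], [11, 262], [-13, 262], [-40, 165]]
10 [[108, 137], [109, 161], [121, 355], [122, 377], [10, 261], [-13, 261], [-22, 163]]
20 [[120, 139], [119, 162], [110, 362], [109, 387], [10, 260], [-13, 260], [-6, 163]]
30 [[132, 145], [129, 165], [99, 366], [95, 394], [11, 258], [-13, 258], [9, 166]]
40 [[141, 153], [137, 171], [88, 367], [81, 397], [11, 257], [-12, 257], [22, 172]]
col 60 [(25, 236, 108), (26, 225, 97), (139, 162, 59), (243, 71, 42), (324, 44, 74), (325, 46, 76), (340, 149, 39), (368, 153, 45)]
col 100 [(17, 229, 107), (139, 143, 59), (243, 76, 43), (249, 43, 76), (250, 42, 75), (308, 77, 49), (309, 77, 49), (324, 47, 75), (325, 48, 76), (337, 75, 39)]
col 140 [(8, 236, 118), (139, 148, 58), (244, 77, 39), (314, 74, 48), (360, 42, 66)]
row 150 [(255, 105, 72), (256, 105, 72)]
row 170 [(18, 101, 77), (256, 97, 69)]
row 200 [(7, 34, 97), (25, 77, 45), (50, 44, 77), (125, 84, 34), (210, 77, 42), (253, 77, 50)]
row 2
[... 1040 characters left out ...]
78), (321, 79, 40), (337, 39, 80), (347, 78, 42)]
col 140 [(138, 149, 66), (158, 96, 62), (176, 85, 50), (182, 50, 85), (183, 51, 86), (248, 83, 42), (249, 82, 41), (322, 74, 40), (360, 44, 68)]
row 150 [(258, 99, 68)]
row 170 [(9, 34, 124), (256, 103, 77), (257, 99, 73)]
row 200 [(11, 35, 125), (30, 75, 44), (52, 43, 80), (128, 91, 34), (218, 46, 91), (255, 96, 59), (298, 39, 64), (299, 40, 65)]
row 230 [(13, 31, 126), (31, 78, 47), (54, 45, 78), (129, 90, 31), (130, 92, 33), (219, 42, 87), (220, 43, 88), (243, 90, 57), (298, 38, 63)]
row 260 [(14, 32, 180), (33, 77, 40), (56, 45, 80), (131, 91, 40), (183, 89, 62), (184, 89, 62), (220, 38, 68), (276, 74, 40), (291, 40, 109), (305, 110, 39)]
```

The divider lines' slope in the wrist view shows the tray at about 12° already, with small forces. Pressing on.

Request:
{"name": "drive_tool", "arguments": {"increments": [[[0,0,0.0015],0],[[0,0,0.0015],0],[[0,0,0.0015],0],[[0,0,0.0015],0],[[0,0,0],0]]}}

```text
t: 22.42
position: [0.4348, -0.0985, 0.0421]
ee_rot: [180.0, -0.0, 178.0]
ft_force: [-2.3, -0.5, 2.0]
opening: 0.0101
grasp_force: 8.2
```

```bash
python3 look.py i; python3 - <<'E'
from tilt import *
H=np.array([(x,y,4) for y in (22,-22,-65) for x in (-38,38)])/1e3
for n,t in (('g',(.4338,-.0983,.061)),('h',(.435,-.0987,.048)),('i',(.435,-.0987,.042))):
    w=load('wrist_'+n)
    if n!='h': 
        for th in (0,10,20,30,40):
            P=proj(w,pts(np.array(t),th,0,x0=0,H=H)); print(n,th,[round((P[k+1,0]-P[k,0])/(P[k+1,1]-P[k,1]),3) for k in (0,2,4)],P[:,0].round().tolist())
E
python3 wt.py i .435 -.0987 .042 | tail -8
```

```text
22.425 [ 0.4348 -0.0985  0.0421] [-2.32 -0.5   1.99] [-0.013  0.501 -0.033] 0.01006457500537663 8.150858134031296
g 0 [np.float64(0.082), np.float64(0.158), np.float64(0.232)] [217.0, 229.0, 119.0, 142.0, 23.0, 57.0]
g 10 [np.float64(0.028), np.float64(0.054), np.float64(0.079)] [222.0, 226.0, 127.0, 136.0, 36.0, 48.0]
g 20 [np.float64(-0.021), np.float64(-0.041), np.float64(-0.061)] [225.0, 222.0, 135.0, 128.0, 47.0, 37.0]
g 30 [np.float64(-0.069), np.float64(-0.134), np.float64(-0.197)] [229.0, 218.0, 142.0, 120.0, 56.0, 24.0]
g 40 [np.float64(-0.118), np.float64(-0.228), np.float64(-0.336)] [232.0, 213.0, 147.0, 110.0, 64.0, 10.0]
i 0 [np.float64(0.083), np.float64(0.159), np.float64(0.234)] [216.0, 228.0, 118.0, 141.0, 21.0, 56.0]
i 10 [np.float64(0.028), np.float64(0.054), np.float64(0.08)] [221.0, 225.0, 126.0, 135.0, 34.0, 47.0]
i 20 [np.float64(-0.022), np.float64(-0.042), np.float64(-0.061)] [225.0, 221.0, 134.0, 127.0, 45.0, 36.0]
i 30 [np.float64(-0.07), np.float64(-0.134), np.float64(-0.197)] [228.0, 217.0, 140.0, 119.0, 55.0, 23.0]
i 40 [np.float64(-0.119), np.float64(-0
[... 211 characters left out ...]
, 160), (139, 146, 65), (159, 86, 53), (251, 79, 50), (252, 79, 50), (257, 50, 79), (332, 73, 33), (343, 33, 68)]
col 140 [(139, 151, 65), (158, 91, 57), (257, 47, 83), (326, 85, 43)]
row 150 [(259, 93, 64), (260, 92, 63), (261, 91, 62)]
row 170 [(8, 64, 41), (20, 34, 129), (258, 85, 62), (259, 83, 60), (260, 83, 60)]
row 200 [(17, 34, 122), (36, 75, 40), (57, 43, 76), (58, 44, 77), (132, 80, 34), (138, 34, 80), (214, 81, 50), (221, 45, 80), (255, 84, 55), (256, 84, 55)]
row 230 [(14, 33, 126), (33, 75, 47), (56, 44, 77), (131, 85, 35), (220, 40, 84), (243, 86, 58), (244, 86, 58), (299, 36, 62)]
row 260 [(11, 34, 122), (30, 74, 44), (45, 44, 67), (46, 45, 68), (291, 40, 109), (305, 110, 40)]
```

Request:
{"name": "drive_tool", "arguments": {"increments": [[[0,0,0.0015],0],[[0,0,0.0015],0],[[0,0,0.0015],0],[[0,0,0.001],0],[[0,0,0],0]]}}

```text
t: 23.2
position: [0.4353, -0.0986, 0.0368]
ee_rot: [-180.0, 0.0, 178.0]
ft_force: [-1.8, 1.9, 1.9]
opening: 0.01
grasp_force: 11.6
```

```bash
python3 look.py j; python3 wt.py j .435 -.0987 .0365 | tail -5
```

```text
23.2 [ 0.4353 -0.0986  0.0368] [-1.82  1.89  1.94] [ 0.121  0.409 -0.11 ] 0.009991223823766908 11.584692346077645
row 150 [(6, 164, 77)]
row 170 [(22, 61, 35), (33, 30, 128), (236, 76, 99)]
row 200 [(25, 32, 123), (44, 70, 40), (65, 39, 71), (143, 35, 72), (144, 35, 72), (218, 69, 45), (258, 69, 46)]
row 230 [(18, 34, 120), (36, 72, 43), (59, 43, 72), (132, 72, 33), (133, 73, 34), (215, 71, 43), (216, 70, 42)]
row 260 [(10, 33, 120), (29, 71, 42), (44, 40, 63), (176, 76, 53), (291, 41, 110), (305, 110, 38)]
```

Request:
{"name": "drive_tool", "arguments": {"increments": [[[0,0,0],0],[[0,0,0],0],[[0,0,0],0]], "gripper": 255, "grip_force": 80}}

```text
t: 23.72
position: [0.4353, -0.0986, 0.0369]
ee_rot: [-180.0, 0.0, 178.0]
ft_force: [-2.5, 1.2, 4.3]
opening: 0.0073
grasp_force: 80.1
```

Request:
{"name": "drive_tool", "arguments": {"increments": [[[0,0,-0.01],0],[[0,0,-0.02],0],[[0,0,-0.02],0],[[0,0,0],0],[[0,0,0],0]]}}

```text
t: 24.35
position: [0.4352, -0.0986, 0.0865]
ee_rot: [-180.0, 0.0, 178.0]
ft_force: [-0.5, 1.3, -0.1]
opening: 0.0071
grasp_force: 79.6
```

```bash
python3 look.py k; python3 - <<'E'
# fit pitch, roll, grip offset from divider edges in the wrist view, relative to the level picture g
from tilt import *
from scipy.optimize import least_squares
def edges(d): return [v for v in range(4,len(d)-4) if abs(d[v+3]-d[v-3])>20 and abs(d[v+3]-d[v-3])==max(abs(d[k+3]-d[k-3]) for k in range(max(3,v-6),min(len(d)-3,v+7)))]
for n in 'gk':
    w=load('wrist_'+n); g=cv2.GaussianBlur(cv2.cvtColor(w['frame'],cv2.COLOR_BGR2GRAY),(3,3),0).astype(int)
    for r in range(160,300,20): print(n,r,edges(g[r,:330]))
    for c in (40,100,160): print(n,'c',c,edges(g[:,c]))
E
```

```text
24.35 [ 0.4352 -0.0986  0.0865] [-0.48  1.32 -0.08] [ 0.064  0.024 -0.029] 0.007114206114906313 79.60019645746797
g 160 [252]
g 180 [20, 46, 121, 128, 129, 208, 215, 256]
g 200 [7, 25, 50, 125, 210, 253]
g 220 [12, 30, 55, 128, 136, 212, 219, 247, 248]
g 240 [17, 35, 58, 59, 131, 138, 214, 215, 221, 232, 233, 297, 308]
g 260 [9, 22, 40, 63, 140, 187, 222, 277, 292, 306]
g 280 [14, 26, 45, 68, 144, 189, 224, 295, 304]
g c 40 [29, 139, 176, 177, 314, 321, 331, 347, 348, 365, 379, 380]
g c 100 [17, 139, 243, 249, 250, 308, 309, 324, 325, 337]
g c 160 [4, 139, 244, 308]
k 160 [7, 262]
k 180 [22, 23, 24, 33, 261]
k 200 [28, 29, 46, 68, 69, 139, 146, 219, 260]
k 220 [13, 24, 42, 63, 136, 217, 223, 249]
k 240 [6, 7, 19, 38, 59, 133, 221, 298, 309, 310]
k 260 [14, 32, 181, 294, 295, 308]
k 280 [9, 28, 51, 52, 127, 134, 184, 185, 298, 307, 308]
k c 40 [17, 28, 38, 39, 48, 49, 145, 146, 167, 178, 346, 356, 371, 381]
k c 100 [4, 5, 31, 144, 166, 259, 336, 345]
k c 160 [18, 145, 163, 164, 259, 316, 317, 349, 350]
```

Tray holds at about 32° pitch, clamped at 80 N. Lifting it above the stack.

Request:
{"name": "drive_tool", "arguments": {"increments": [[[0,0,-0.02],0],[[0,0,-0.03],0],[[0,0,-0.03],0],[[-0.01,0,-0.025],0],[[-0.015,0,-0.01],0]]}}

```text
t: 25.12
position: [0.4607, -0.0997, 0.2029]
ee_rot: [-180.0, 0.1, 178.0]
ft_force: [0.4, -0.1, -0.2]
opening: 0.0072
grasp_force: 79.6
```

Request:
{"name": "drive_tool", "arguments": {"increments": [[[-0.02,0.001,0],0],[[-0.01,0,0],0],[[0,0,0],0],[[0,0,0],0],[[0,0,0],0]]}}

```text
t: 25.75
position: [0.4895, -0.0994, 0.2016]
ee_rot: [180.0, -0.0, 178.0]
ft_force: [-0.2, 0.7, -1.0]
opening: 0.0071
grasp_force: 79.6
```

```bash
python3 look.py l; python3 - <<'E'
from tilt import *
from cell import r
s=r.get_state(); tcp=np.array(s['position']); print(np.round(s['qd'],2))
def edges(d): return [v for v in range(4,len(d)-4) if abs(d[v+3]-d[v-3])>20 and abs(d[v+3]-d[v-3])==max(abs(d[k+3]-d[k-3]) for k in range(max(3,v-6),min(len(d)-3,v+7)))]
w=load('wrist_l'); g=cv2.GaussianBlur(cv2.cvtColor(w['frame'],cv2.COLOR_BGR2GRAY),(3,3),0).astype(int)
for q in (200,240,280): print(q,edges(g[q,:330]))
for c in (40,100,160): print('c',c,edges(g[:,c]))
# lower tray: side view, parts / stack silhouette unchanged vs just after the peel; bottle, tin vs start
S=load('side_l')['frame']; A=load('side0')['frame']
for n,(x0,x1,y0,y1) in {'bottle':(280,308,255,308),'tin':(255,285,190,212),'holder left face':(308,345,225,255)}.items():
    d=cv2.absdiff(S[y0:y1,x0:x1],A[y0:y1,x0:x1]).mean(); print(n,round(float(d),1),cv2.phaseCorrelate(np.float32(cv2.cvtColor(A,6)[y0:y1,x0:x1]),np.float32(cv2.cvtColor(S,6)[y0:y1,x0:x1])))
H=np.array([(-52.5,75,21),(52.5,75,21),(-52.5,-75,21),(52.5,-75,21)])/1e3
print(proj(load('side_l'),pts(tcp,32,0,x0=0,H=H)).round())
# seated lower tray: rim top corners expected in the side and top views
p=[0.5156,-0.16846,-.03554];c,s_=np.cos(p[2]),np.sin(p[2])
E
```

```text
25.75 [ 0.4895 -0.0994  0.2016] [-0.18  0.72 -1.  ] [ 0.023 -0.004 -0.009] 0.007149829382196822 79.61271162028424
[0.02 0.1  0.19 0.11 0.03 0.04]
200 [29, 47, 69, 145, 219]
240 [8, 19, 38, 60, 133, 140, 216, 298, 309, 310]
280 [13, 29, 51, 52, 127, 134, 183, 298, 307]
c 40 [145, 167, 189, 347, 348, 381]
c 100 [35, 145, 167, 259, 336, 346]
c 160 [144, 145, 167, 259, 318]
bottle 4.8 ((-0.03753707297385844, -0.03770205958372941), 1.022416130113013)
tin 4.2 ((-0.06649297126055309, -0.07218910606773399), 0.9812707367870542)
holder left face 21.5 ((0.3639577286864366, -0.198235399715335), 0.6811453950405121)
[[393. 157.]
 [338. 125.]
 [381. 127.]
 [334.  99.]]
```

```bash
python3 - <<'E'
from h import *
p=[0.5156,-0.16746,-.03554];c,s=np.cos(p[2]),np.sin(p[2])
W=lambda H:np.c_[c*H[:,0]-s*H[:,1]+p[0],s*H[:,0]+c*H[:,1]+p[1],H[:,2]]
H=np.array([(x,y,40) for x in (52.5,-52.5) for y in (75,-75)])/1e3
for n in ('side','top'):
    print(n,'pred rim z40',proj(load(n+'_l'),W(H)).round(1).tolist())
a=load('s4')['frame'];b=load('side_l')['frame'];g=lambda f:cv2.GaussianBlur(cv2.cvtColor(f,6),(3,3),0).astype(int)
for col in (322,335,350,362,370): print(col,'peel',g(a)[206:262:3,col].tolist(),'now',g(b)[206:262:3,col].tolist())
t0,t1=g(load('t4')['frame']),g(load('top_l')['frame'])
for row in (200,215,235,245): print(row,t0[row,355:425:3].tolist(),t1[row,355:425:3].tolist())
E
```

```text
side pred rim z40 [[316.9, 233.2], [316.5, 194.5], [376.8, 231.6], [368.0, 193.2]]
top pred rim z40 [[298.3, 194.9], [370.1, 195.6], [297.4, 245.3], [370.3, 246.1]]
322 peel [13, 12, 12, 18, 11, 12, 12, 11, 7, 13, 12, 14, 41, 96, 105, 131, 101, 46, 41] now [22, 21, 22, 16, 13, 13, 14, 14, 12, 16, 10, 10, 38, 96, 104, 131, 98, 45, 43]
335 peel [29, 28, 29, 30, 52, 50, 40, 39, 26, 14, 13, 13, 39, 97, 99, 108, 95, 37, 31] now [26, 46, 73, 38, 52, 67, 45, 51, 37, 16, 10, 14, 38, 95, 106, 132, 97, 45, 44]
350 peel [26, 18, 17, 14, 14, 48, 32, 45, 36, 15, 10, 12, 35, 96, 101, 105, 83, 33, 30] now [41, 61, 68, 37, 72, 76, 36, 62, 49, 17, 10, 12, 38, 94, 106, 126, 84, 42, 41]
362 peel [25, 19, 17, 13, 13, 27, 20, 41, 33, 13, 11, 12, 64, 101, 104, 111, 81, 30, 30] now [7, 8, 9, 9, 19, 28, 21, 41, 34, 11, 11, 12, 62, 100, 101, 108, 79, 31, 38]
370 peel [17, 15, 13, 13, 8, 7, 11, 10, 11, 41, 62, 65, 69, 72, 79, 109, 78, 29, 27] now [24, 28, 17, 13, 8, 9, 8, 8, 11, 41, 62, 65, 68, 71, 78, 108, 77, 30, 37]
200 [47, 46, 43, 50, 42, 64, 136, 110, 107, 105, 111, 90, 116, 97, 90, 89, 88, 87, 86, 85, 42, 9, 10, 12] [33, 35, 32, 34, 41, 66, 104, 63, 63, 79, 107, 86, 111, 94, 85, 87, 86, 86, 83, 84, 42, 7, 7, 11]
215 [56, 56, 43, 45, 42, 62, 190, 209, 203, 163, 213, 214, 213, 215, 215, 213, 192, 116, 57, 60, 125, 183, 107, 75] [34, 34, 34, 33, 32, 24, 27, 25, 31, 100, 207, 210, 209, 210, 211, 209, 187, 113, 55, 61, 121, 178, 105, 75]
235 [53, 52, 42, 42, 41, 65, 179, 184, 187, 193, 178, 135, 183, 184, 196, 211, 212, 214, 214, 214, 213, 194, 105, 77] [32, 31, 33, 33, 31, 21, 30, 28, 46, 171, 174, 131, 178, 180, 192, 206, 208, 209, 210, 210, 208, 189, 102, 76]
245 [80, 80, 61, 47, 50, 84, 133, 99, 96, 98, 100, 102, 87, 121, 103, 104, 103, 104, 109, 112, 111, 112, 91, 83] [28, 29, 31, 27, 27, 27, 27, 32, 43, 92, 95, 101, 83, 117, 100, 100, 101, 101, 106, 108, 109, 109, 90, 82]
```

Lower tray, parts, stop, bottle and tin are all where they were, and the tray is steady. Handing in.

```bash
python3 -c "
from cell import r
print(r.hand_in())"
```

```text
the job is handed in; nothing more can be done
None
```

The job is handed in: the stop is unlocked and fully back, the full tray is still seated, and the empty tray is held still above the stack, far edge up at about 32° — but I inferred the corner-first peel from force readings rather than seeing it, and to get the tilt I set the tray down on the bench once, regripped it, and tipped it against the stack's near rim.

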